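Find the warped cover with a straightedge and mark it

ROBOT

A 6-joint arm with a two-finger parallel gripper is mounted at the origin on a cart in front of the work surface, level with it; the furniture and walls round the work are solid. World frame = base frame: x ahead of the robot, y to its left, z up, the work surface at z = 0. Lengths are in m, angles in rad, forces in N, time in s.
With the tool pointing down it reaches from about 0.35 to 0.925 m from the base axis. Payload 6.4 kg.
Tool frame: the origin (TCP) lies at the very end of the fingers, on their centre line; the grasp point (between the pads) lies env.pinch_z behind it (env.pinch_z is the distance from the TCP to the grasp point, in m); z points along the fingers, y is the line along which they close (so a half turn about z gives the same grasp; the last joint's range is limited). The gripper opens to 94 mm and grips with 3 to 60 N. Pads are 16 mm wide; open, the fingers measure 119 mm over their backs; the gripper's body (75 mm by 177 mm) begins 78 mm behind the grasp point.
Start: joints at [0.954, 0.245, 1.558, -0, 1.339, -0.174], TCP at [0.279, 0.587, 0.205] pointing down, gripper open.
Joint ranges: [-3.13, 3.13], [-1.02, 2.26], [0.13, 2.54], [-0.95, 4.09], [0.21, 2.88], [-2.74, 2.74]. Speed limits (rad/s): [2.57, 2.57, 3.14, 3.14, 3.14, 3.14].

INTERFACE

Orientations are given as a rotation vector (axis times angle).
In Python, from plant import env, vision, readout gives the robot as it stands (env), with the cameras (vision) and the readings (readout).
- The arm moves only by the shell command python3 steer.py 'ROWS' [FORCE]. ROWS is a JSON list of rows, 1 to 12 of them, each an object with the fields ax, ay, az (a rotation vector in rad), dx, dy, dz (the shift in m), aperture (the opening from 0.0 (shut) to 1.0 (fully open)); a field left out counts as zero (the opening has to be given); each row is the pose to reach, as a shift and turn from the pose commanded when the command began, along the tool's axes at that moment; what a row does not reach only later rows make up. A row lasts 1/8 s, in which the tool goes at most 0.0625 m and 0.188 rad, less where a joint would pass 70% of its speed; a pose out of reach is approached as far as the arm can. The fingers move at their own pace and stop on an object; FORCE is the grip in N (left out, the last holds). Time passes only in rows, so rows that do not move let the fingers close. It prints the time, the measured TCP pose, the force, the opening and the grip force at its end. Input that does not fit is refused with a message, and nothing moves.
- readout.state(): the state, without advancing time (a new reading comes with each control period).
- vision.snapshot(name): name is "scene" or "side" or "wrist"; returns the picture (480x640x3 uint8, red, green, blue); there is no depth.
- vision.camera_params(name): a dict with "camera_matrix" (3x3 intrinsics, pixels), "view" (4x4, takes a point from world to camera coordinates); the wrist camera has in their place "T_tool_cam" (4x4, takes a point from camera to tool coordinates, whose origin is the TCP and whose axes are the flange's). Camera axes: x right, y up, looking along -z (the intrinsics and any distortion apply to the point x, -y, -z); pixel columns grow to the right and rows downward; lengths in m; the calibration is good to about 2 mm. A picture is of the moment at which its call begins: read the wrist's pose just before it. camera_params takes no time and is no camera call.
- env.job_done(): hands the job in; it is judged then, once.
The state is a dict: "time": time; "joint_positions": joint angles; "joint_vel": joint speeds; "joint_efforts": joint torques, N m; "position": TCP position; "ee_rot": TCP orientation; "contact_force": force on the tool from outside, world axes, zero at the start; "torque": the same for the moment, N m; "finger_gap": opening from 0.0 (shut) to 1.0 (fully open); "grip_force": force on a finger pad.
Only numpy, scipy, OpenCV 4.12 (cv2) and the standard library are available. Lean on these libraries where they do the work, as an engineer would, in place of code of your own. Each camera call takes 0.05 s, during which the arm holds its last target. There are 200 camera calls.

TASK

One of the two covers on the bench is warped. Take the steel straightedge from its wooden cradle, lay it lengthwise along the middle of one cover's face (either one) and let go, press its left end and then its right end (as the robot sees them) straight down with the fingertips to feel whether it rocks, and put it back in its cradle. Finally lay the firebrick flat on top of the warped cover to mark it, without shifting the covers or knocking the things round about.

Things in the scene. Friction and masses are not known exactly. Their poses are not given: they have to be found in the camera images.
- straightedge: Steel straightedge with an I section, 24 mm wide (own x), 190 mm long (own y), 28 mm tall (own z), about 0.35 kg. Origin: centre of its underside; the two ends are at own y = +95 and -95 mm. It starts upright in the cradle, 18 mm above the bench, own y pointing to the robot's left. Grip it across its width at the middle, fingertips 4 mm or more above its underside.
- cradle: Wooden cradle fixed to the bench, base 70 x 170 mm, 10 mm thick; near each end (own y = +66 and -66 mm) a slotted saddle 26 mm long: the slot runs along own y, is 34 mm wide, its floor is 18 mm above the bench and its cheeks rise to 29 mm. Between the saddles there is room for fingers; close behind it lies a board 30 mm high. Origin: centre of the underside; own y along its length.
- cover_1: One of two like cast covers lying face up: grey flange 78 x 178 x 9 mm, bare aluminium raised face 60 mm wide (own x), 160 mm long (own y), its two ends 36 mm above the bench. Origin: centre of the underside; own y points to the robot's left (0.1 to 0.4 rad from world +y). Loose, 1.5 kg. May be the flat or the warped one: test.
- cover_2: The other cover, same plan, frame and mass. One cover (not told which) has a flat face, 36 mm high throughout; the other's face bulges smoothly along its length to 43 mm at the middle: a straightedge on it rocks about 0.07 rad when an end is pressed with 4 N (0.04 with 2 N), and comes back nearly level when let go. On the flat one it stays level.
- firebrick: White firebrick, 52 mm wide (own x), 110 mm long (own y), 38 mm tall, about 0.35 kg, on the robot's right on the steel bench, whose top is 6 mm higher (z = 0.006), its length (own y) roughly left to right, 0 to 0.6 rad from world +y. Origin: centre of its underside. The sander's motor stands between it and the far cover: carry it round the front.
- oil_can: Bystander: green squirt oil can, body 69 x 68 mm and 85 mm high with a spout to 167 mm, behind the covers. Origin: centre of the underside. Leave alone.
- aerosol: Bystander: aerosol can, 58 mm across, 212 mm high, standing behind the covers. Origin: centre of the underside. Leave alone.
- tape_measure: Bystander: tape measure standing on edge, 37 x 80 x 62 mm high, near the front of the bench. Origin: centre of the underside. Leave alone.

How it is judged:
On the way, in this order (a step that is already met when the one before it is completed fails the run):
1. the straightedge lies lengthwise along one cover (within 25 mm of its middle line, 30 mm of its centre, 0.2 rad), let go (((x of straightedge in the frame of cover_1 between -0.025 and 0.025 m and y of straightedge in the frame of cover_1 between -0.03 and 0.03 m and angle between the y axis of straightedge and the y axis of cover_1, either way round below 0.2 rad and contact force between straightedge and cover_1 above 0.3 N and contact force between the fingers and straightedge below 0.1 N and linear speed of straightedge below 0.03 m/s) or (x of straightedge in the frame of cover_2 between -0.025 and 0.025 m and y of straightedge in the frame of cover_2 between -0.03 and 0.03 m and angle between the y axis of straightedge and the y axis of cover_2, either way round below 0.2 rad and contact force between straightedge and cover_2 above 0.3 N and contact force between the fingers and straightedge below 0.1 N and linear speed of straightedge below 0.03 m/s))), for 0.2 s.
2. its left end (more than 50 mm left of the cover's centre) is pressed down with more than 1 N; on the warped cover it rocks by more than 0.025 rad (((x of straightedge in the frame of cover_1 between -0.025 and 0.025 m and y of straightedge in the frame of cover_1 between -0.03 and 0.03 m and angle between the y axis of straightedge and the y axis of cover_1, either way round below 0.2 rad and contact force between straightedge and cover_1 above 0.3 N and contact force between the fingers and straightedge above 1 N and y of the grasp point in the frame of cover_1 above 0.05 m and (angle between straightedge's own y axis and vertical below 1.5458 rad or angle between straightedge's own y axis and vertical above 1.5958 rad)) or (x of straightedge in the frame of cover_2 between -0.025 and 0.025 m and y of straightedge in the frame of cover_2 between -0.03 and 0.03 m and angle between the y axis of straightedge and the y axis of cover_2, either way round below 0.2 rad and contact force between straightedge and cover_2 above 0.3 N and contact force between the fingers and straightedge above 1 N and y of the grasp point in the frame of cover_2 above 0.05 m))), for 0.1 s.
3. its right end is pressed in the same way (((x of straightedge in the frame of cover_1 between -0.025 and 0.025 m and y of straightedge in the frame of cover_1 between -0.03 and 0.03 m and angle between the y axis of straightedge and the y axis of cover_1, either way round below 0.2 rad and contact force between straightedge and cover_1 above 0.3 N and contact force between the fingers and straightedge above 1 N and y of the grasp point in the frame of cover_1 below -0.05 m and (angle between straightedge's own y axis and vertical below 1.5458 rad or angle between straightedge's own y axis and vertical above 1.5958 rad)) or (x of straightedge in the frame of cover_2 between -0.025 and 0.025 m and y of straightedge in the frame of cover_2 between -0.03 and 0.03 m and angle between the y axis of straightedge and the y axis of cover_2, either way round below 0.2 rad and contact force between straightedge and cover_2 above 0.3 N and contact force between the fingers and straightedge above 1 N and y of the grasp point in the frame of cover_2 below -0.05 m))), for 0.1 s.
4. the straightedge is back down in the cradle's slots, let go (x of straightedge in the frame of cradle between -0.009 and 0.009 m and y of straightedge in the frame of cradle between -0.025 and 0.025 m and z of straightedge in the frame of cradle between 0.012 and 0.023 m and angle between the y axis of straightedge and the y axis of cradle, either way round below 0.15 rad and angle between straightedge's own z axis and vertical below 0.15 rad and linear speed of straightedge below 0.02 m/s and contact force between the fingers and straightedge below 0.1 N), for 0.2 s.
5. the firebrick lies on the warped cover, let go (x of firebrick in the frame of cover_1 between -0.03 and 0.03 m and y of firebrick in the frame of cover_1 between -0.06 and 0.06 m and z of firebrick in the frame of cover_1 between 0.034 and 0.055 m and angle between firebrick's own z axis and vertical below 0.3 rad and contact force between firebrick and cover_1 above 0.3 N and linear speed of firebrick below 0.02 m/s and contact force between the fingers and firebrick below 0.1 N), for 0.2 s.
At the end, for the whole second after the job is handed in: The straightedge lies upright in both slots of the cradle (within 9 mm across, 25 mm along, 0.15 rad), and the firebrick lies flat on the face of the warped cover (centre within 30 mm across and 60 mm along, tilt below 0.3 rad), both at rest and released (all of step 4 and all of step 5); the robot touches nothing.
It fails at once if a cover is shifted by more than 30 mm (distance of any of cover_1, cover_2 from where it was at the start of the episode above 0.03 m).
It fails at once if a bystander is moved by more than 30 mm or tipped (distance of any of oil_can, aerosol, tape_measure from where it was at the start of the episode above 0.03 m or angle between any of oil_can, aerosol, tape_measure's own z axis and vertical above 0.4 rad).
It fails at once if the firebrick is set on the good cover (contact force between firebrick and cover_2 above 0.3 N and z of firebrick in the frame of cover_2 above 0.03 m and contact force between the fingers and firebrick below 0.1 N).
It also fails if it takes over 72 s, if anything falls off the work surface, if the arm or the gripper's body presses on something with over 40 N, if the wrist force passes 120 N, or if a joint passes its speed limit or range.

## Working session

There is one attempt and no reset: what is moved stays moved. The work goes in short steps, Python scripts to look and compute and a shell command to move; the robot and the scene stay as the last step left them, time stands still between calls to the robot, and variables do not carry over. Pictures are saved under pics/ and viewed, at most 10 in all, crops included, and the job is handed in when it is done.

```bash
ls; mkdir -p pics; python3 - <<'E'
from plant import env, vision, readout
import cv2
s=readout.state()
for k in("time","position","ee_rot","contact_force","finger_gap"):print(k,s[k])
print(env.pinch_z)
for n in("scene","side","wrist"):
    cv2.imwrite(f"pics/{n}0.png",vision.snapshot(n)[:,:,::-1]); print(n,vision.camera_params(n))
E
```

```text
pics
plant.py
steer.py
time 0.0
position [0.27815132 0.58683492 0.20437743]
ee_rot [-6.89670564e-01 -3.06421106e+00  2.70665567e-03]
contact_force [ 0.66722532  1.07634658 -0.76987034]
finger_gap 0.9981550571063087
0.0188
scene {'camera_matrix': array([[490.70564091,   0.        , 313.55585815],
       [  0.        , 490.70564091, 237.49034743],
       [  0.        ,   0.        ,   1.        ]]), 'view': array([[-0.39970367,  0.91655068, -0.01310852,  0.26719869],
       [-0.63484589, -0.26648122,  0.72522993,  0.29137768],
       [ 0.66121681,  0.29819896,  0.68838195, -1.45288037],
       [ 0.        ,  0.        ,  0.        ,  1.        ]])}
side {'camera_matrix': array([[609.8406877 ,   0.        , 315.59676544],
       [  0.        , 609.8406877 , 232.60568741],
       [  0.        ,   0.        ,   1.        ]]), 'view': array([[ 0.12356932, -0.99228543,  0.01001196, -0.11523285],
       [ 0.71280645,  0.0957761 ,  0.69479054, -0.40820951],
       [-0.69038944, -0.07871821,  0.71914245, -1.08892299],
       [ 0.        ,  0.        ,  0.        ,  1.        ]])}
wrist {'camera_matrix': array([[364.42511529,   0.        , 316.44784064],
       [  0.        , 364.42511529, 241.44562437],
       [  0.        ,   0.        ,   1.        ]]), 'T_tool_cam': array([[ 2.54124330e-04,  9.70734947e-01,  2.40153281e-01,
         6.94756816e-02],
       [ 9.99999505e-01, -1.57461139e-05, -9.94526913e-04,
         6.44613014e-05],
       [-9.61640549e-04,  2.40153415e-01, -9.70734471e-01,
        -1.79563089e-01],
       [ 0.00000000e+00,  0.00000000e+00,  0.00000000e+00,
         1.00000000e+00]])}
```

View pics/scene0.png

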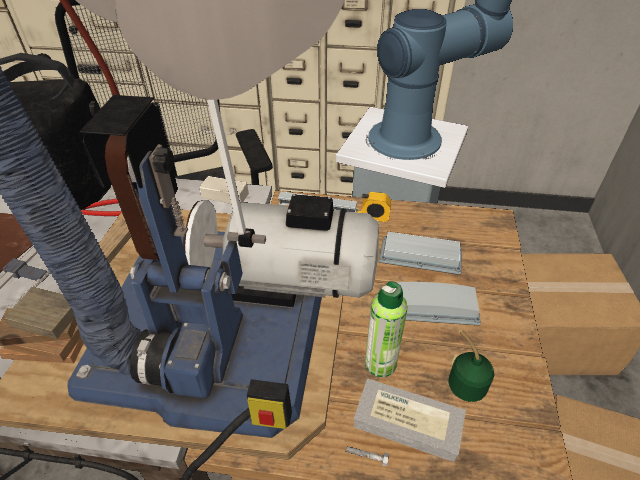

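View pics/side0.png

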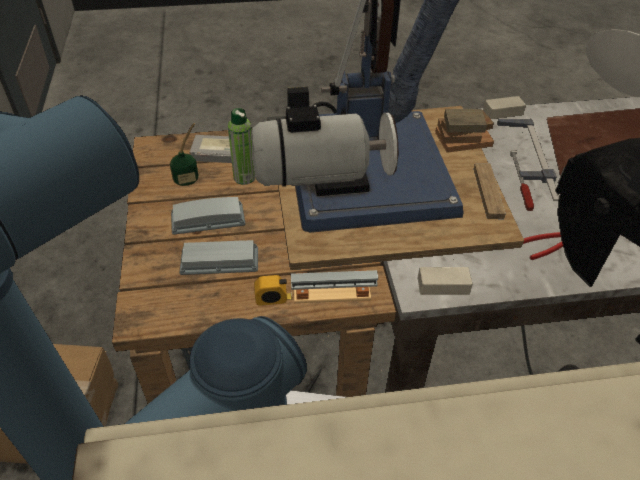

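Side view: far cover around (207,214) looks bulged, the near one around (219,257) looks flat. The straightedge in its cradle is at (335,285), the brick at (445,280). I'll zoom in to measure.

```bash
python3 - <<'E'
import cv2
a=cv2.imread("pics/side0.png")
cv2.imwrite("pics/c1.png",cv2.resize(a[185:315,160:320],None,fx=4.5,fy=4.5,interpolation=cv2.INTER_CUBIC))
cv2.imwrite("pics/c2.png",cv2.resize(a[250:320,280:480],None,fx=4,fy=4,interpolation=cv2.INTER_CUBIC))
E
```

```text
(no output)
```

View pics/c1.png

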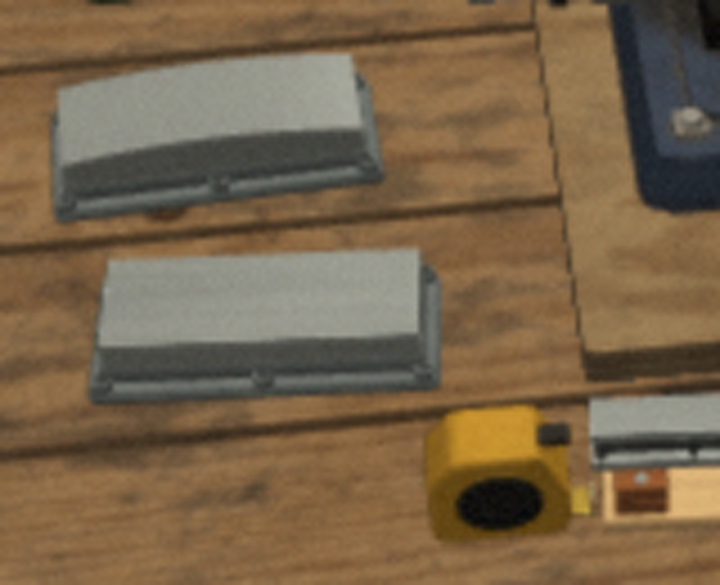

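View pics/c2.png

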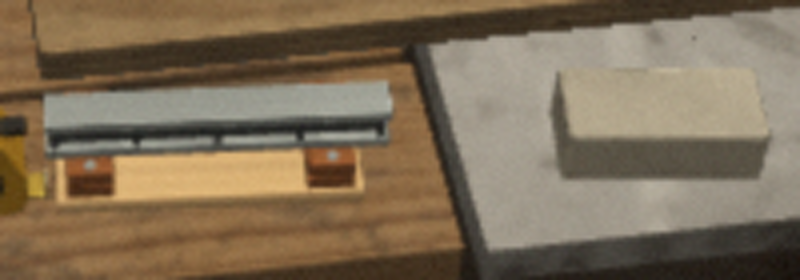

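The crop confirms it: the far cover's face is arched and the near one is straight. I'll confirm by touch on the near one. Next, back-project the corners.

```bash
cat > h.py <<'E'
import numpy as np
from plant import env, vision, readout
from scipy.spatial.transform import Rotation as R
def ray(cam,uv,z):
    p=vision.camera_params(cam);K=p["camera_matrix"];V=p["view"]
    d=np.linalg.inv(K)@[uv[0],uv[1],1];d=V[:3,:3].T@(d*[1,-1,-1]);c=-V[:3,:3].T@V[:3,3]
    return c+d*(z-c[2])/d[2]
def rel(xyz,yaw):
    "shift and turn in tool axes from the measured pose to a downward pose whose closing (y) axis has heading yaw"
    s=readout.state();T=R.from_rotvec(s["ee_rot"]);p=np.array(s["position"])
    best=None
    for y in(yaw,yaw+np.pi):
        Y=np.array([np.cos(y),np.sin(y),0]);Z=np.array([0,0,-1.]);G=R.from_matrix(np.c_[np.cross(Y,Z),Y,Z])
        r=(T.inv()*G).as_rotvec()
        if best is None or np.linalg.norm(r)<np.linalg.norm(best):best=r
    print("rot",best.round(4),"shift",T.inv().apply(np.array(xyz)-p).round(4),"world",(np.array(xyz)-p).round(4))
E
python3 - <<'E'
from h import *
c1=lambda u,v:((u+.5)/4.5-.5+160,(v+.5)/4.5-.5+185)
c2=lambda u,v:((u+.5)/4-.5+280,(v+.5)/4-.5+250)
def quad(n,f,pts,z):
    P=np.array([ray("side",f(*q),z) for q in pts]);c=P.mean(0)
    l=(P[0]+P[3])/2-(P[1]+P[2])/2
    print(n,c.round(4),"yaw from +y",round(np.arctan2(-l[0],l[1]),3),"len",np.linalg.norm(l).round(3),"wid",np.linalg.norm((P[0]+P[1]-P[2]-P[3])/2).round(3))
quad("near",c1,[(105,262),(419,249),(417,334),(100,347)],.036)
quad("far",c1,[(60,88),(352,54),(359,127),(64,165)],.036)
quad("edge",c2,[(44,94),(388,81),(390,121),(48,130)],.046)
quad("brick",c2,[(560,70),(755,67),(768,136),(568,138)],.044)
for n,f,q,z in[("cradle FL",c2,(58,202),0),("cradle FR",c2,(363,191),0),("tape FL",c1,(440,537),0),("tape FR",c1,(560,537),0),("tapeblade",c1,(590,500),.03),("saddleL front",c2,(67,170),.029),("saddleR front",c2,(355,162),.029),
 ("aerosol base",lambda u,v:(u,v),(242,183),0),("aer top",lambda u,v:(u,v),(238,113),.212),("oil base",lambda u,v:(u,v),(184,184),0),("boardcorner",c1,(590,352),.03)]:
    print(n,ray("side",f(*q),z).round(4))
for n,q,z in[("aer base",(382,372),0),("aer top",(392,287),.212),("oil",(470,390),.03),("motor end top@.2",(345,205),.2),("motor L end",(378,255),.13)]:
    print(n,ray("scene",q,z).round(3))
for n,q,z in[("motor left end side",(256,150),.13)]:print(n,ray("side",q,z).round(3))
rel([0,0,0],0)
E
```

```text
near [0.4573 0.1667 0.036 ] yaw from +y 0.189 len 0.159 wid 0.058
far [0.5894 0.2265 0.036 ] yaw from +y 0.314 len 0.158 wid 0.06
edge [ 0.4086 -0.1055  0.046 ] yaw from +y 0.174 len 0.187 wid 0.027
brick [ 0.4453 -0.3469  0.044 ] yaw from +y 0.149 len 0.109 wid 0.049
cradle FL [ 0.3675 -0.0228  0.    ]
cradle FR [ 0.3971 -0.1887  0.    ]
tape FL [0.3466 0.0552 0.    ]
tape FR [ 0.3542 -0.0025  0.    ]
tapeblade [ 0.3554 -0.0177  0.03  ]
saddleL front [ 0.3675 -0.0282  0.029 ]
saddleR front [ 0.3935 -0.1824  0.029 ]
aerosol base [0.7333 0.1708 0.    ]
aer top [0.7467 0.1669 0.212 ]
oil base [0.7089 0.3209 0.    ]
boardcorner [ 0.4482 -0.0034  0.03  ]
aer base [0.769 0.179 0.   ]
aer top [0.75  0.171 0.212]
oil [0.761 0.33  0.03 ]
motor end top@.2 [0.579 0.028 0.2  ]
motor L end [0.613 0.11  0.13 ]
motor left end side [0.714 0.122 0.13 ]
rot [-1.400e-03  6.000e-04  1.128e+00] shift [-1.000e-04 -6.493e-01  2.056e-01] world [-0.2783 -0.5869 -0.2046]
```

```bash
python3 -c "
from h import *
rel([.410,-.104,.15],.175)"
T="see"; python3 steer.py '[{"az": 0.5,"dx": -0.2075,"dy": -0.284,"dz": 0.03,"aperture": 0.8},{"az": 0.5,"dx": -0.2075,"dy": -0.284,"dz": 0.03,"aperture": 0.8},{"az": 0.5,"dx": -0.2075,"dy": -0.284,"dz": 0.03,"aperture": 0.8},{"az": 0.5,"dx": -0.2075,"dy": -0.284,"dz": 0.03,"aperture": 0.8},{"az": 0.953,"dx": -0.415,"dy": -0.568,"dz": 0.055,"aperture": 0.8},{"az": 0.953,"dx": -0.415,"dy": -0.568,"dz": 0.055,"aperture": 0.8},{"az": 0.953,"dx": -0.415,"dy": -0.568,"dz": 0.055,"aperture": 0.8},{"az": 0.953,"dx": -0.415,"dy": -0.568,"dz": 0.055,"aperture": 0.8},{"az": 0.953,"dx": -0.415,"dy": -0.568,"dz": 0.055,"aperture": 0.8},{"az": 0.953,"dx": -0.415,"dy": -0.568,"dz": 0.055,"aperture": 0.8},{"az": 0.953,"dx": -0.415,"dy": -0.568,"dz": 0.055,"aperture": 0.8},{"az": 0.953,"dx": -0.415,"dy": -0.568,"dz": 0.055,"aperture": 0.8}]' 25; python3 - <<'E'
from h import *
import cv2
s=readout.state();print(s["time"],s["position"],s["ee_rot"],s["joint_positions"])
cv2.imwrite("pics/w1.png",vision.snapshot("wrist")[:,:,::-1])
rel([.410,-.104,.15],.175)
E
```

```text
time: 1.65
position: [0.41, -0.1064, 0.1503]
ee_rot: [-2.024, -2.402, 0.0]
contact_force: [0.4, 0.1, -0.2]
finger_gap: 0.8
grip_force: 0.0
1.65 [ 0.41002099 -0.10641941  0.1502545 ] [-2.02401214e+00 -2.40213028e+00  2.59431206e-04] [-5.22931421e-01 -2.58000472e-01  2.16300567e+00 -9.04268404e-05
  1.23704732e+00 -6.93344693e-01]
rot [-0.0005  0.0003 -0.0039] shift [0.0026 0.0002 0.0002] world [-0.0003  0.0026 -0.0002]
```

View pics/w1.png

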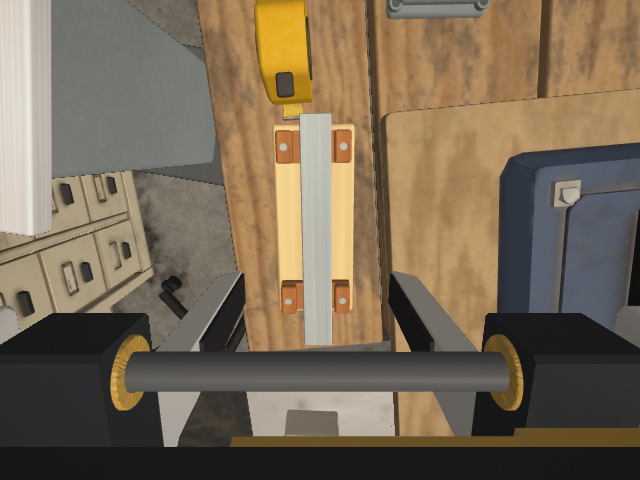

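Wrist view: straightedge top corners (300,114),(331,114),(332,345),(306,345); saddle outer corners (276,129),(354,127),(281,313),(353,309). It sits centrally in the slots.

```bash
cat >> h.py <<'E'
def wray(uv,z,s):
    p=vision.camera_params("wrist");T=p["T_tool_cam"];G=R.from_rotvec(s["ee_rot"])
    d=np.linalg.inv(p["camera_matrix"])@[uv[0],uv[1],1];d=G.apply(T[:3,:3]@(d*[1,-1,-1]));c=G.apply(T[:3,3])+s["position"]
    return c+d*(z-c[2])/d[2]
def quadw(n,pts,z,s):
    P=np.array([wray(q,z,s) for q in pts]);l=(P[0]+P[3])/2-(P[1]+P[2])/2
    print(n,P.mean(0).round(4),"yaw",round(np.arctan2(-l[0],l[1]),3),"len",np.linalg.norm(l).round(3),"wid",np.linalg.norm((P[0]+P[1]-P[2]-P[3])/2).round(3))
E
python3 - <<'E'
from h import *
s=readout.state()
quadw("edge",[(300,114),(306,345),(332,345),(331,114)],.046,s)
quadw("cradle base",[(274,125),(280,313),(354,310),(355,122)],.010,s)
quadw("saddles",[(276,131),(281,313),(353,309),(354,130)],.029,s)
rel([.410,-.104,.028],.175)
E
```

```text
edge [ 0.4107 -0.1045  0.046 ] yaw 0.187 len 0.189 wid 0.023
cradle base [ 0.4085 -0.0995  0.01  ] yaw 0.184 len 0.17 wid 0.069
saddles [ 0.4085 -0.0982  0.029 ] yaw 0.182 len 0.154 wid 0.063
rot [-0.0005  0.0003 -0.0039] shift [0.0026 0.0002 0.1222] world [-0.0003  0.0026 -0.1222]
```

```bash
python3 steer.py '[{"az": -0.012,"dx": 0.001,"dy": 0.001,"dz": 0.06,"aperture": 0.55},{"az": -0.012,"dx": 0.001,"dy": 0.001,"dz": 0.09,"aperture": 0.55},{"az": -0.012,"dx": 0.001,"dy": 0.001,"dz": 0.09,"aperture": 0.55}]'; python3 -c "
from h import *
rel([.4107,-.104,.026],.185)"
```

```text
time: 2.08
position: [0.4088, -0.1001, 0.0583]
ee_rot: [-1.998, -2.416, 0.001]
contact_force: [0.2, 0.6, 0.5]
finger_gap: 0.556
grip_force: 0.0
rot [-0.0047 -0.0042  0.0037] shift [-0.0044  0.0013  0.0323] world [ 0.0019 -0.0039 -0.0323]
```

```bash
python3 steer.py '[{"dx": -0.003,"dy": 0.001,"dz": 0.02,"aperture": 0.55},{"dx": -0.003,"dy": 0.001,"dz": 0.032,"aperture": 0.55},{"dx": -0.003,"dy": 0.001,"dz": 0.032,"aperture": 0.55}]'; python3 -c "
from h import *
rel([.4107,-.104,.026],.185)"
```

```text
time: 2.45
position: [0.4124, -0.1048, 0.0286]
ee_rot: [-2.003, -2.419, 0.0]
contact_force: [-0.5, 0.1, 0.3]
finger_gap: 0.551
grip_force: 0.0
rot [-0.0003 -0.0004  0.0027] shift [ 0.0011 -0.0015  0.0026] world [-0.0017  0.0008 -0.0026]
```

```bash
python3 steer.py '[{"dy": -0.001,"dz": 0.002,"aperture": 0.1},{"dy": -0.001,"dz": 0.002,"aperture": 0.1},{"dy": -0.001,"dz": 0.002,"aperture": 0.1},{"dy": -0.001,"dz": 0.002,"aperture": 0.1}]' 25; python3 steer.py '[{"dz": -0.04,"aperture": 0.1},{"dz": -0.09,"aperture": 0.1},{"dz": -0.09,"aperture": 0.1},{"dz": -0.09,"aperture": 0.1}]';python3 -c "
from h import *
rel([.4573,.1667,.05],.189)"
```

```text
time: 2.95
position: [0.4113, -0.1057, 0.0268]
ee_rot: [-2.004, -2.419, 0.001]
contact_force: [-3.0, 0.1, 3.4]
finger_gap: 0.257
grip_force: 25.0
time: 3.45
position: [0.4104, -0.1049, 0.1149]
ee_rot: [-2.003, -2.417, 0.0]
contact_force: [0.2, 0.1, -3.7]
finger_gap: 0.254
grip_force: 25.0
rot [-0.0018 -0.0018 -0.0021] shift [0.258  0.0967 0.0651] world [ 0.0469  0.2716 -0.0649]
```

```bash
python3 steer.py '[{"dx": 0.06,"dy": 0.022,"aperture": 0.1},{"dx": 0.12,"dy": 0.045,"aperture": 0.1},{"dx": 0.18,"dy": 0.067,"aperture": 0.1},{"dx": 0.24,"dy": 0.09,"aperture": 0.1},{"dx": 0.258,"dy": 0.097,"aperture": 0.1},{"dx": 0.258,"dy": 0.097,"aperture": 0.1},{"dx": 0.258,"dy": 0.097,"dz": 0.03,"aperture": 0.1},{"dx": 0.258,"dy": 0.097,"dz": 0.055,"aperture": 0.1},{"dx": 0.258,"dy": 0.097,"dz": 0.055,"aperture": 0.1}]';python3 - <<'E'
from h import *
import cv2
rel([.4573,.1667,.0455],.189)
cv2.imwrite("pics/s2.png",cv2.resize(vision.snapshot("side")[180:320,160:320,::-1],None,fx=4,fy=4,interpolation=cv2.INTER_CUBIC))
E
```

```text
time: 4.58
position: [0.4556, 0.1647, 0.058]
ee_rot: [-2.002, -2.414, 0.009]
contact_force: [0.0, -0.3, -3.0]
finger_gap: 0.25
grip_force: 25.0
rot [-0.0081 -0.0004 -0.0033] shift [0.0017 0.0022 0.0125] world [ 0.0017  0.002  -0.0125]
```

View pics/s2.png

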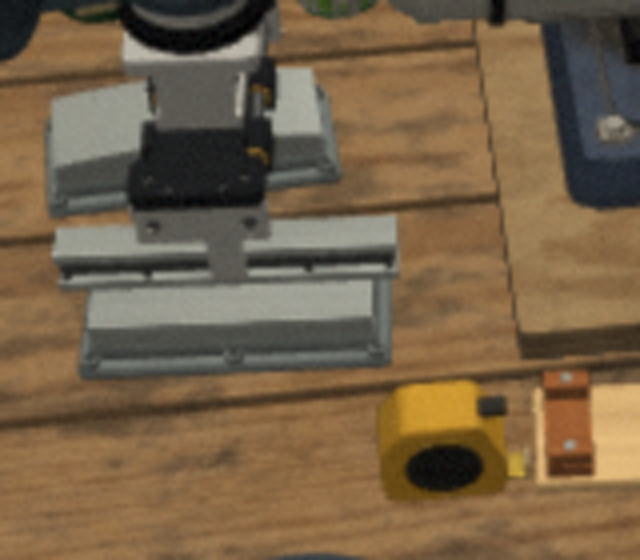

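The straightedge hangs centred over the near cover: the edge spans u 55–398, the cover 85–390.

```bash
python3 steer.py '[{"dx": 0.001,"dy": 0.002,"dz": 0.007,"aperture": 0.1},{"dx": 0.001,"dy": 0.002,"dz": 0.012,"aperture": 0.1},{"dx": 0.001,"dy": 0.002,"dz": 0.012,"aperture": 0.1},{"dx": 0.001,"dy": 0.002,"dz": 0.012,"aperture": 0.1}]'
```

```text
time: 5.12
position: [0.4608, 0.1674, 0.0497]
ee_rot: [2.004, 2.419, 0.001]
contact_force: [-0.5, 0.3, -3.4]
finger_gap: 0.254
grip_force: 25.0
```

```bash
python3 steer.py '[{"dz": 0.003,"aperture": 0.1},{"dz": 0.003,"aperture": 0.1}]'; python3 steer.py '[{"dz": 0.0015,"aperture": 0.1},{"dz": 0.0015,"aperture": 0.1}]'
```

```text
time: 5.38
position: [0.4604, 0.1674, 0.0462]
ee_rot: [-2.004, -2.419, 0.001]
contact_force: [0.6, 1.3, -2.4]
finger_gap: 0.255
grip_force: 25.0
time: 5.62
position: [0.4606, 0.1674, 0.0449]
ee_rot: [-2.004, -2.419, 0.0]
contact_force: [-0.0, 0.3, -3.2]
finger_gap: 0.254
grip_force: 25.0
```

```bash
python3 steer.py '[{"dz": 0.001,"aperture": 0.1},{"dz": 0.001,"aperture": 0.1}]'; python3 steer.py '[{"aperture": 0.4},{"aperture": 0.4},{"aperture": 0.4},{"aperture": 0.4}]'; python3 steer.py '[{"dz": -0.06,"aperture": 0.4},{"dz": -0.09,"aperture": 0.4},{"dz": -0.09,"aperture": 0.1},{"dz": -0.09,"aperture": 0}]'; python3 - <<'E'
from h import *
import cv2
s=readout.state();print(s["position"],s["finger_gap"])
cv2.imwrite("pics/w2.png",vision.snapshot("wrist")[:,:,::-1])
E
```

```text
time: 5.88
position: [0.4607, 0.1674, 0.0448]
ee_rot: [-2.004, -2.419, 0.001]
contact_force: [-3.6, -1.0, 5.7]
finger_gap: 0.255
grip_force: 25.0
time: 6.38
position: [0.4607, 0.1674, 0.0439]
ee_rot: [2.004, 2.419, 0.0]
contact_force: [0.8, -0.1, -0.1]
finger_gap: 0.404
grip_force: 0.0
time: 6.88
position: [0.4597, 0.1673, 0.1326]
ee_rot: [-2.003, -2.418, 0.002]
contact_force: [-0.1, -0.5, -0.3]
finger_gap: 0.226
grip_force: 0.0
[0.4597278  0.16728723 0.13263593] 0.22558118555245044
```

View pics/w2.png

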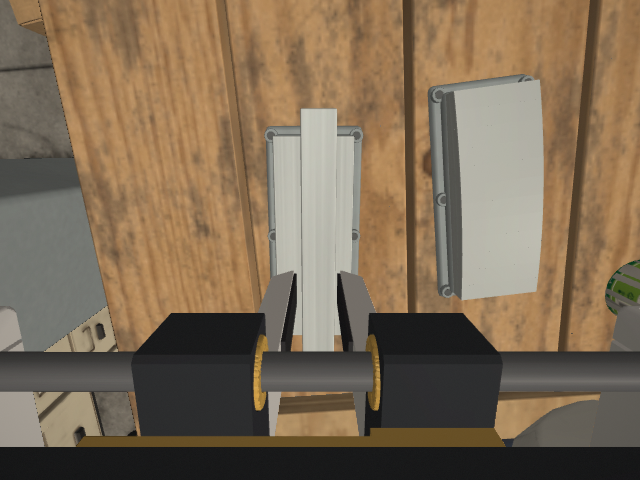

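Straightedge lies along the centre of the near cover (top corners (302,109)–(337,109)). The far cover's face edges are clearly curved. Now press the left end.

```bash
python3 steer.py '[{"dx": 0.06,"aperture": 0},{"dx": 0.066,"dz": 0.03,"aperture": 0},{"dx": 0.066,"dz": 0.06,"aperture": 0},{"dx": 0.066,"dz": 0.06,"aperture": 0}]'; python3 steer.py '[{"dz": 0.006,"aperture": 0},{"dz": 0.008,"aperture": 0},{"dz": 0.008,"aperture": 0}]'
```

```text
time: 7.42
position: [0.445, 0.2315, 0.0701]
ee_rot: [-2.001, -2.416, 0.011]
contact_force: [-0.1, -0.2, -0.1]
finger_gap: 0.003
grip_force: 0.0
time: 7.8
position: [0.4488, 0.2322, 0.0666]
ee_rot: [2.004, 2.418, 0.001]
contact_force: [0.1, -0.4, 0.1]
finger_gap: 0.003
grip_force: 0.0
```

```bash
python3 steer.py '[{"dz": 0.004,"aperture": 0},{"dz": 0.004,"aperture": 0},{"dz": 0.004,"aperture": 0}]'; python3 -c "
from h import *
s=readout.state();print(s['position'],s['contact_force'])"
```

```text
time: 8.18
position: [0.4494, 0.2325, 0.0642]
ee_rot: [2.003, 2.418, 0.002]
contact_force: [-3.8, -2.0, 12.2]
finger_gap: 0.003
grip_force: 6.1
[0.44939623 0.23245038 0.0642071 ] [-3.82773754 -2.01021134 12.17602448]
```

Left end took 12 N with no sinking (z 0.0642 against the 0.064 level), so it does not rock. Now the right end.

```bash
python3 steer.py '[{"dz": -0.03,"aperture": 0},{"dx": -0.06,"dz": -0.03,"aperture": 0},{"dx": -0.12,"dz": -0.03,"aperture": 0},{"dx": -0.132,"dz": -0.015,"aperture": 0},{"dx": -0.132,"dz": -0.005,"aperture": 0},{"dx": -0.132,"dz": -0.005,"aperture": 0}]'; python3 steer.py '[{"dz": 0.003,"aperture": 0},{"dz": 0.005,"aperture": 0},{"dz": 0.005,"aperture": 0},{"dz": 0.005,"aperture": 0}]'; python3 -c "
from h import *
s=readout.state();print(s['position'],s['contact_force'])"
```

```text
time: 8.93
position: [0.4715, 0.1036, 0.0655]
ee_rot: [-2.001, -2.418, 0.003]
contact_force: [1.0, -0.2, -0.8]
finger_gap: 0.003
grip_force: 0.0
time: 9.43
position: [0.4733, 0.1037, 0.0642]
ee_rot: [-2.002, -2.421, -0.0]
contact_force: [-7.3, 0.8, 15.0]
finger_gap: 0.002
grip_force: 7.6
[0.47334657 0.10374408 0.06423646] [-7.28262248  0.75014339 14.95067526]
```

The right end is level too, so the near cover is flat and the far cover is the warped one. Now regrasp.

```bash
python3 steer.py '[{"dz": -0.03,"aperture": 0},{"dx": 0.04,"dz": -0.03,"aperture": 0.3},{"dx": 0.066,"dz": -0.03,"aperture": 0.4},{"dx": 0.066,"dz": -0.03,"aperture": 0.4},{"dx": 0.066,"dz": -0.03,"aperture": 0.4}]'; python3 -c "
from h import *
s=readout.state();print(s['position'],s['finger_gap'])
rel([.4607,.1674,.0450],.185)"
```

```text
time: 10.05
position: [0.4606, 0.1675, 0.092]
ee_rot: [2.003, 2.42, -0.0]
contact_force: [-0.3, 0.6, 0.2]
finger_gap: 0.382
grip_force: 0.0
[0.46064523 0.16749091 0.09201411] 0.38205406859621394
rot [0.0002 0.0002 0.003 ] shift [-0.0001  0.      0.047 ] world [ 0.0001 -0.0001 -0.047 ]
```

```bash
python3 steer.py '[{"dz": 0.03,"aperture": 0.4},{"dz": 0.046,"aperture": 0.4},{"dz": 0.046,"aperture": 0.4},{"dz": 0.046,"aperture": 0.4},{"dz": 0.046,"aperture": 0.1},{"dz": 0.046,"aperture": 0.1},{"dz": 0.046,"aperture": 0.1}]' 25; python3 steer.py '[{"dz": -0.03,"aperture": 0.1},{"dz": -0.07,"aperture": 0.1},{"dz": -0.07,"aperture": 0.1},{"dz": -0.07,"aperture": 0.1}]'; python3 -c "
from h import *
rel([.4113,-.1057,.07],.185)"
```

```text
time: 10.92
position: [0.4611, 0.1674, 0.0467]
ee_rot: [2.004, 2.419, 0.001]
contact_force: [-0.9, -0.8, 4.3]
finger_gap: 0.254
grip_force: 25.0
time: 11.42
position: [0.4593, 0.1672, 0.1141]
ee_rot: [-2.003, -2.418, 0.003]
contact_force: [-0.5, -0.2, -4.5]
finger_gap: 0.259
grip_force: 25.0
rot [-0.0028 -0.0002  0.002 ] shift [-0.2592 -0.0978  0.0443] world [-0.048  -0.2729 -0.0441]
```

```bash
python3 steer.py '[{"dx": -0.06,"dy": -0.022,"aperture": 0.1},{"dx": -0.12,"dy": -0.045,"aperture": 0.1},{"dx": -0.18,"dy": -0.068,"aperture": 0.1},{"dx": -0.24,"dy": -0.09,"aperture": 0.1},{"dx": -0.258,"dy": -0.097,"aperture": 0.1},{"dx": -0.258,"dy": -0.097,"dz": 0.03,"aperture": 0.1},{"dx": -0.258,"dy": -0.097,"dz": 0.05,"aperture": 0.1},{"dx": -0.258,"dy": -0.097,"dz": 0.05,"aperture": 0.1},{"dx": -0.258,"dy": -0.097,"dz": 0.05,"aperture": 0.1}]'; python3 -c "
from h import *
s=readout.state();print(s['position'])
rel([.4105,-.1050,.031],.185)"
```

```text
time: 12.55
position: [0.413, -0.1039, 0.0656]
ee_rot: [-2.003, -2.419, 0.0]
contact_force: [1.2, -0.4, -3.6]
finger_gap: 0.254
grip_force: 25.0
[ 0.41301383 -0.10390676  0.06561787]
rot [-0.0007 -0.0006  0.0022] shift [-0.0006 -0.0026  0.0346] world [-0.0025 -0.0011 -0.0346]
```

```bash
python3 steer.py '[{"az": 0.002,"dy": -0.0025,"dz": 0.01,"aperture": 0.1},{"az": 0.002,"dy": -0.0025,"dz": 0.02,"aperture": 0.1},{"az": 0.002,"dy": -0.0025,"dz": 0.027,"aperture": 0.1},{"az": 0.002,"dy": -0.0025,"dz": 0.031,"aperture": 0.1},{"az": 0.002,"dy": -0.0025,"dz": 0.033,"aperture": 0.1},{"az": 0.002,"dy": -0.0025,"dz": 0.033,"aperture": 0.1}]'; python3 -c "
from h import *
s=readout.state();print(s['position'])
rel([.4105,-.1050,.0285],.185)"
```

```text
time: 13.3
position: [0.4109, -0.1046, 0.033]
ee_rot: [2.007, 2.417, -0.0]
contact_force: [0.0, -0.6, -4.2]
finger_gap: 0.252
grip_force: 25.0
[ 0.41086077 -0.10464936  0.03295727]
rot [-0.  0.  0.] shift [-0.0003 -0.0004  0.0045] world [-0.0004 -0.0004 -0.0045]
```

```bash
python3 steer.py '[{"dz": 0.003,"aperture": 0.1},{"dz": 0.0045,"aperture": 0.1},{"dz": 0.0045,"aperture": 0.1}]'; python3 steer.py '[{"dz": 0.001,"aperture": 0.1},{"dz": 0.001,"aperture": 0.1}]'
```

```text
time: 13.68
position: [0.4109, -0.1047, 0.0287]
ee_rot: [-2.007, -2.417, 0.0]
contact_force: [-2.2, 1.2, -0.7]
finger_gap: 0.252
grip_force: 25.0
time: 13.92
position: [0.411, -0.1047, 0.0287]
ee_rot: [-2.006, -2.417, 0.001]
contact_force: [-4.9, 2.4, 11.5]
finger_gap: 0.251
grip_force: 25.0
```

```bash
python3 steer.py '[{"aperture": 0.5},{"aperture": 0.5},{"aperture": 0.5},{"aperture": 0.5}]'; python3 steer.py '[{"dz": -0.04,"aperture": 0.5},{"dz": -0.1,"aperture": 0.5},{"dz": -0.12,"aperture": 0.9},{"dx": -0.06,"dz": -0.13,"aperture": 0.9},{"dx": -0.11,"dz": -0.13,"aperture": 0.9},{"dx": -0.11,"dz": -0.13,"aperture": 0.9},{"dx": -0.11,"dz": -0.13,"aperture": 0.9},{"dx": -0.11,"dz": -0.13,"aperture": 0.9}]'; python3 - <<'E'
from h import *
import cv2
s=readout.state();print(s["position"],s["ee_rot"])
np.save("s3.npy",np.r_[s["position"],s["ee_rot"]])
cv2.imwrite("pics/w3.png",vision.snapshot("wrist")[:,:,::-1])
E
```

```text
time: 14.42
position: [0.4108, -0.1046, 0.0274]
ee_rot: [2.007, 2.417, 0.0]
contact_force: [-1.0, 0.0, 0.5]
finger_gap: 0.499
grip_force: 0.0
time: 15.42
position: [0.4307, -0.2115, 0.1571]
ee_rot: [-2.005, -2.418, -0.0]
contact_force: [-0.4, 0.1, 0.4]
finger_gap: 0.902
grip_force: 0.0
[ 0.4307434  -0.21153736  0.15707884] [-2.00477474e+00 -2.41777876e+00 -1.53767235e-04]
```

View pics/w3.png

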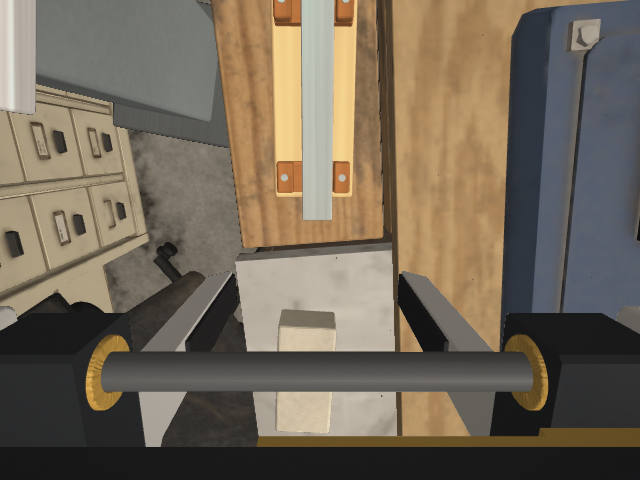

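The straightedge is back in both slots. Brick top-face corners are (279,326),(335,327),(331,433),(277,430).

```bash
python3 - <<'E'
from h import *
s=np.load("s3.npy");S=dict(position=s[:3],ee_rot=s[3:])
quadw("brick",[(279,326),(277,430),(331,433),(335,327)],.044,S)
rel([.4445,-.347,.05],.165)
S2=dict(position=[.4597278,.16728723,.13263593],ee_rot=[-2.003,-2.418,.002])
quadw("far",[(449,92),(462,298),(537,291),(540,80)],.036,S2)
E
```

```text
brick [ 0.4458 -0.3448  0.044 ] yaw 0.154 len 0.109 wid 0.05
rot [-0.0003 -0.0005  0.0214] shift [-0.1357 -0.0116  0.1071] world [ 0.0137 -0.1354 -0.1072]
far [0.5874 0.228  0.036 ] yaw 0.329 len 0.159 wid 0.062
```

```bash
python3 steer.py '[{"az": 0.034,"dx": -0.06,"dy": -0.005,"aperture": 0.85},{"az": 0.034,"dx": -0.12,"dy": -0.01,"dz": 0.03,"aperture": 0.85},{"az": 0.034,"dx": -0.135,"dy": -0.0105,"dz": 0.08,"aperture": 0.85},{"az": 0.034,"dx": -0.135,"dy": -0.0105,"dz": 0.08,"aperture": 0.85},{"az": 0.034,"dx": -0.135,"dy": -0.0105,"dz": 0.08,"aperture": 0.85}]'; python3 -c "
from h import *
rel([.4456,-.346,.02],.152)"
```

```text
time: 16.1
position: [0.4462, -0.3467, 0.0788]
ee_rot: [2.045, 2.383, -0.0]
contact_force: [0.7, -0.4, 0.4]
finger_gap: 0.849
grip_force: 0.0
rot [0.0008 0.0009 0.0002] shift [ 0.0009 -0.0005  0.0588] world [-0.0006  0.0007 -0.0588]
```

```bash
python3 steer.py '[{"dz": 0.03,"aperture": 0.85},{"dz": 0.056,"aperture": 0.85},{"dz": 0.056,"aperture": 0.85},{"dz": 0.056,"aperture": 0.85}]'; python3 steer.py '[{"aperture": 0.2},{"aperture": 0.2},{"aperture": 0.2},{"aperture": 0.2},{"aperture": 0.2}]' 30; python3 steer.py '[{"dz": -0.04,"aperture": 0.2},{"dz": -0.1,"aperture": 0.2},{"dz": -0.13,"aperture": 0.2},{"dz": -0.13,"aperture": 0.2}]'
```

```text
time: 16.6
position: [0.447, -0.3481, 0.0241]
ee_rot: [2.044, 2.381, -0.001]
contact_force: [-0.8, -0.3, 0.1]
finger_gap: 0.849
grip_force: 0.0
time: 17.23
position: [0.4455, -0.3476, 0.0219]
ee_rot: [-2.047, -2.383, 0.001]
contact_force: [-3.2, 0.4, 4.1]
finger_gap: 0.557
grip_force: 29.9
time: 17.73
position: [0.4465, -0.3482, 0.1531]
ee_rot: [2.045, 2.379, -0.001]
contact_force: [0.7, 0.3, -3.9]
finger_gap: 0.556
grip_force: 29.9
```

```bash
python3 -c "
from h import *
rel([.42,-.2,.15],.152)
rel([.42,.2,.15],.322)
rel([.586,.229,.12],.322)
print(ray('side',(310,215),0.03),ray('side',(300,185),.07),ray('side',(266,180),.08))"
```

```text
rot [ 0.0026  0.0036 -0.001 ] shift [ 0.1506 -0.0039  0.0026] world [-0.0265  0.1482 -0.0031]
rot [ 0.0023  0.0038 -0.171 ] shift [0.546  0.0563 0.0013] world [-0.0265  0.5482 -0.0031]
rot [ 0.0023  0.0038 -0.171 ] shift [0.5498 0.2247 0.0317] world [ 0.1395  0.5772 -0.0331]
[ 0.60711725 -0.02649274  0.03      ] [0.6678783  0.00641417 0.07      ] [0.66373488 0.09000343 0.08      ]
```

```bash
python3 steer.py '[{"dx": 0.06,"dy": -0.002,"aperture": 0.2},{"dx": 0.12,"dy": -0.003,"aperture": 0.2},{"dx": 0.18,"aperture": 0.2},{"dx": 0.24,"dy": 0.01,"aperture": 0.2},{"dx": 0.3,"dy": 0.02,"aperture": 0.2},{"az": -0.05,"dx": 0.36,"dy": 0.03,"aperture": 0.2},{"az": -0.1,"dx": 0.42,"dy": 0.04,"aperture": 0.2},{"az": -0.171,"dx": 0.48,"dy": 0.048,"aperture": 0.2},{"az": -0.171,"dx": 0.53,"dy": 0.056,"aperture": 0.2},{"az": -0.171,"dx": 0.546,"dy": 0.056,"aperture": 0.2},{"az": -0.171,"dx": 0.546,"dy": 0.056,"aperture": 0.2},{"az": -0.171,"dx": 0.546,"dy": 0.056,"aperture": 0.2}]'; python3 -c "
from h import *
rel([.586,.229,.11],.322)"
```

```text
time: 19.23
position: [0.4184, 0.1996, 0.1504]
ee_rot: [-1.838, -2.547, 0.003]
contact_force: [-0.9, -0.5, -3.5]
finger_gap: 0.555
grip_force: 29.9
rot [-0.0019  0.0002 -0.0014] shift [-0.0249  0.1684  0.0401] world [ 0.1676  0.0294 -0.0404]
```

```bash
python3 steer.py '[{"dx": -0.008,"dy": 0.05,"aperture": 0.2},{"dx": -0.016,"dy": 0.1,"aperture": 0.2},{"dx": -0.025,"dy": 0.15,"dz": 0.01,"aperture": 0.2},{"dx": -0.025,"dy": 0.168,"dz": 0.04,"aperture": 0.2},{"dx": -0.025,"dy": 0.168,"dz": 0.04,"aperture": 0.2},{"dx": -0.025,"dy": 0.168,"dz": 0.06,"aperture": 0.2},{"dx": -0.025,"dy": 0.168,"dz": 0.075,"aperture": 0.2},{"dx": -0.025,"dy": 0.168,"dz": 0.075,"aperture": 0.2}]'; python3 - <<'E'
from h import *
import cv2
rel([.586,.229,.059],.322)
cv2.imwrite("pics/s4.png",cv2.resize(vision.snapshot("side")[100:300,130:330,::-1],None,fx=3,fy=3,interpolation=cv2.INTER_CUBIC))
E
```

```text
time: 20.23
position: [0.5843, 0.2299, 0.0748]
ee_rot: [-1.835, -2.547, 0.004]
contact_force: [-0.3, 0.6, -3.9]
finger_gap: 0.558
grip_force: 29.9
rot [-0.0034 -0.0004  0.    ] shift [-0.0014  0.0014  0.0158] world [ 0.0017 -0.0009 -0.0158]
```

View pics/s4.png

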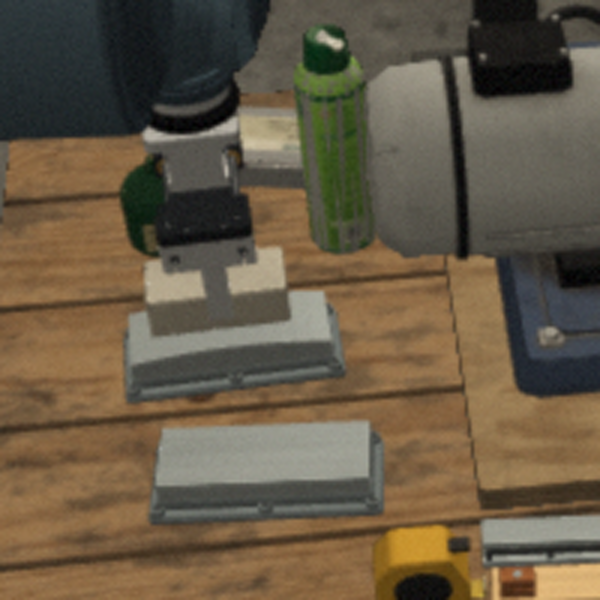

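The brick at (217,290) hangs over the arched cover, clear of the can and motor. Lowering.

```bash
python3 steer.py '[{"dx": -0.004,"dy": 0.001,"dz": 0.006,"aperture": 0.2},{"dx": -0.004,"dy": 0.001,"dz": 0.012,"aperture": 0.2},{"dx": -0.004,"dy": 0.001,"dz": 0.014,"aperture": 0.2},{"dx": -0.004,"dy": 0.001,"dz": 0.014,"aperture": 0.2}]'; python3 steer.py '[{"dz": 0.002,"aperture": 0.2},{"dz": 0.002,"aperture": 0.2}]'
```

```text
time: 20.78
position: [0.5881, 0.2268, 0.0622]
ee_rot: [-1.836, -2.549, 0.001]
contact_force: [0.6, 0.6, -3.6]
finger_gap: 0.556
grip_force: 29.9
time: 21.02
position: [0.5882, 0.2268, 0.0604]
ee_rot: [-1.837, -2.549, 0.0]
contact_force: [-0.6, 0.2, -2.6]
finger_gap: 0.554
grip_force: 29.9
```

```bash
python3 steer.py '[{"dz": 0.0015,"aperture": 0.2},{"dz": 0.0015,"aperture": 0.2}]'; python3 steer.py '[{"dz": 0.001,"aperture": 0.2},{"dz": 0.001,"aperture": 0.2}]'
```

```text
time: 21.28
position: [0.5883, 0.2268, 0.0589]
ee_rot: [1.837, 2.549, 0.0]
contact_force: [-0.0, -0.1, -4.1]
finger_gap: 0.558
grip_force: 29.9
time: 21.52
position: [0.5884, 0.2269, 0.0588]
ee_rot: [-1.836, -2.549, 0.0]
contact_force: [-3.4, -1.1, 3.4]
finger_gap: 0.558
grip_force: 29.9
```

```bash
python3 steer.py '[{"aperture": 0.75},{"aperture": 0.75},{"aperture": 0.75},{"aperture": 0.75}]'; python3 steer.py '[{"dz": -0.03,"aperture": 0.75},{"dz": -0.08,"aperture": 0.75},{"dy": -0.05,"dz": -0.12,"aperture": 0.75},{"dy": -0.1,"dz": -0.12,"aperture": 0.75},{"dy": -0.15,"dz": -0.12,"aperture": 0.75},{"dy": -0.2,"dz": -0.12,"aperture": 0.75},{"dy": -0.2,"dz": -0.12,"aperture": 0.75},{"dy": -0.2,"dz": -0.12,"aperture": 0.75}]'; python3 - <<'E'
from h import *
import cv2
cv2.imwrite("pics/s5.png",cv2.resize(vision.snapshot("side")[100:320,130:400,::-1],None,fx=2.7,fy=2.7,interpolation=cv2.INTER_CUBIC))
E
```

```text
time: 22.02
position: [0.5884, 0.2268, 0.0579]
ee_rot: [1.837, 2.549, 0.0]
contact_force: [-0.8, -0.2, 0.0]
finger_gap: 0.748
grip_force: 0.0
time: 23.02
position: [0.3995, 0.1636, 0.1787]
ee_rot: [1.836, 2.547, 0.002]
contact_force: [-0.1, 0.1, 0.2]
finger_gap: 0.751
grip_force: 0.0
```

View pics/s5.png

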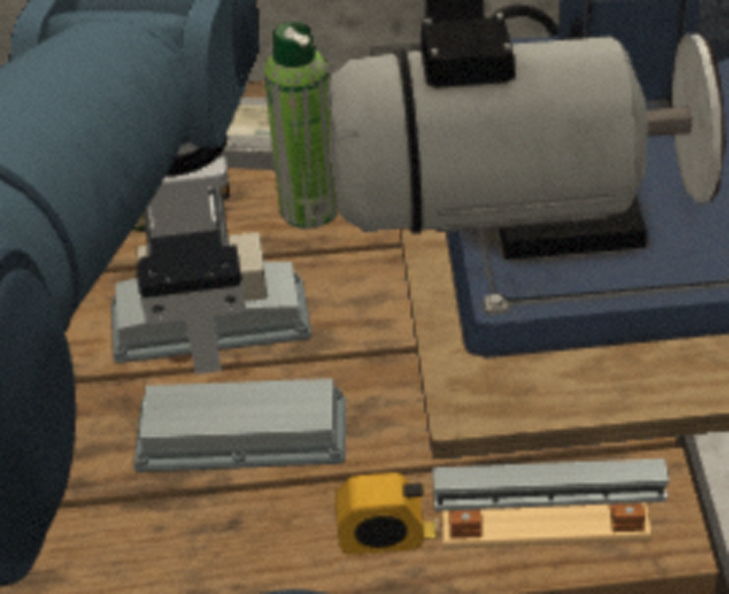

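The brick rests on the arched cover (around (250,268)), the straightedge lies in the cradle and the gripper is clear. Handing in.

```bash
python3 -c "
from plant import env, vision, readout
print(env.job_done())"
```

```text
the job is handed in; nothing more can be done
None
```

The job is handed in, though no verdict came back: the near cover stayed level when both ends of the straightedge were pressed (12 and 15 N), so the far, visibly arched cover is the warped one; the straightedge is back in its cradle and the firebrick lies on the far cover.

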